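Mix a reagent bottle on the touch-operated vortex mixer and put it away

TASK

Switch the vortex mixer to touch mode by pressing the end of its red rocker switch that faces the front edge of the mixer right down. Then take the larger of the two orange-capped bottles, press it upright on the middle of the mixer's black sprung platform until the platform is fully down, keep it there for two seconds, and stand it upright in the middle of the gap between the two pots in the white spill tray. Leave everything else standing where it is and leave the mixer switched on.

Things in the scene. Friction and masses are not known exactly. Their poses are not given: they have to be found in the camera images.
- mixer: Vortex mixer, fixed to the bench: white housing on a grey base, 198 (x) x 132 (y) mm; origin under its centre on the bench. Its front, with the sloping control console (about 45 to 60 mm high), looks to its own -x; the motor housing behind it is 78 mm high and carries the platform at x = +40 mm. A small black speed dial beside the switch, at (-61, -30) mm, is only a fixture and rises to about 65 mm.
- rocker (a joint): Red two-way rocker switch of the mixer, 45 mm long (mixer's x) and 26 mm wide, hinged across its middle. 0 = off: its front end (mixer's -x) stands up; grows as the front end is pressed down; 0.34 rad = touch mode, front end fully down. It stays where it is left; moving it takes about 3 N at its front end.
- rocker_front (a point): The place to press on the rocker: on the middle of its front half, 16 mm in front of the hinge line; given at the height of the surface with the switch off. This point is fixed to the mixer and does not go down with the rocker; in touch mode the surface there lies 5 to 6 mm lower. z = vertical, x = mixer's x. The platform's rim begins 75 mm behind it.
- platform (a joint): How far the sprung platform is pushed down, in m: 0 = up, 0.008 = fully down on its stop. It begins to move at about 4 N and is fully down at about 12 N; it springs back when let go.
- platform_top (a point): Centre of the flat top of the mixer's round black rubber platform, 80 mm across, 120 mm above the bench when up; moves with the platform. z up.
- bottle_center (a point): Centre, half-way up, of the glass bottle to be mixed: the larger orange-capped bottle, pale cream contents, 56 mm across and 113 mm high, loose, about 0.22 kg, standing upright on the bench. Its straight wall reaches from 4 to 67 mm above its base, then it narrows to the cap, 37 mm across, from 94 mm up. z = its upright axis. Its base is 56.5 mm below this point.
- bottle: The same bottle; origin at the centre of its underside.
- bottle_low_center (a point): Centre of the smaller orange-capped bottle, 44 mm across and 88 mm high; bystander, loose, beside the bottle to be mixed.
- wipes_center (a point): Centre of the tub of wipes, 80 mm across and 142 mm high; bystander, loose, beside the bottle.
- wash_center (a point): Centre, 70 mm up, of the round body of the wash bottle (62 mm across, its cap 152 mm high); its thin bent spout starts on the cap and reaches 73 mm to its own -y at up to 201 mm height; bystander, loose, beside the bottle.
- swabs_center (a point): Centre of a carton, white and orange, 60 (x) x 110 (y) x 90 (z) mm; bystander, loose, beside the mixer.
- spill_tray: White spill tray with a rim, fixed to the bench, 278 (x) x 134 (y) mm outside, rim 25 mm high, floor 4 mm thick; origin under its centre on the bench. The two pots stand near its two ends in x with a gap of 110 to 125 mm between them about its centre; the bottle belongs there. (Over the rear of the bench hangs a wall shelf: its front edge is at x = 0.665 m, its underside 0.55 m above the bench; keep the arm clear of it on wide sweeps.)
- pot_red_center (a point): Centre of the white pot with red cap, 62 mm across and 97 mm high, loose, at one end of the spill tray.
- pot_grey_center (a point): Centre of the white pot with grey cap, 56 mm across and 107 mm high, loose, at the other end of the spill tray.
There are look-alikes about, which are no part of the job. Leave any yellow look-alike of the part that bears wipes_center alone.

How it is judged:
By the outcome, as a careful person would: the job done as asked, in the order asked, and still so for the second after the job is handed in, with the robot touching nothing.
It also fails if it takes over 72 s, if anything falls off the work surface, if the arm or the gripper's body presses on something with over 40 N, if the wrist force passes 120 N, or if a joint passes its speed limit or range.

ROBOT

A 6-joint arm with a two-finger parallel gripper is mounted at the origin on a cart in front of the work surface, level with it; the furniture and walls round the work are solid. World frame = base frame: x ahead of the robot, y to its left, z up, the work surface at z = 0. Lengths are in m, angles in degrees, forces in N, time in s.
With the tool pointing down it reaches from about 0.35 to 0.975 m from the base axis. Payload 17.4 kg.
Tool frame: the origin (TCP) lies between the finger pads; the fingertips stand env.nose_length ahead of it and the grasp point (between the pads) lies 3 mm ahead of it (env.nose_length is the distance from the TCP to the fingertips, in m); z points along the fingers, y is the direction in which the jaws open and shut (so a half turn about z gives the same grasp; the last joint's range is limited). The gripper opens to 85 mm and grips with 20 to 120 N. Pads are 22 mm wide; open, the fingers measure 114 mm over their backs; the gripper's body (76 mm by 85 mm) begins 54 mm behind the grasp point. The pads swing forward as they close: fully open they stand 13 mm farther back than shut.
Start: joints at [68.938, 6.646, 82.598, -0, 90.757, -2.166], TCP at [0.219, 0.639, 0.253] pointing down, gripper open.
Joint ranges: [-162.19, 162.19], [-47.58, 125.68], [4.15, 143.07], [-65.23, 245.23], [0.69, 171.88], [-170.13, 170.13]. Speed limits (degrees/s): [108.29, 108.29, 127.2, 180, 180, 180].

INTERFACE

Orientations are given as a 3x3 rotation matrix whose columns are the frame's x, y, z axes.
In Python, from rig import env, viewer gives the robot as it stands. The module is installed in compiled form; this text tells all that it offers. Calls block until the motion is done:
- env.reach(position, orientation): joint-space move of the TCP to a pose.
- env.servo_line(position, rot=None, max_speed=0.15): straight line of the TCP; rot=None keeps the orientation; max_speed is the mean speed in m/s.
- env.move_joints(angles): joint-space move.
- env.set_gripper(opening, effort=None): finger opening in m; effort is the grip in N (None keeps the last); returns when the fingers have stopped.
- env.wait(seconds).
- env.inverse_kinematics(position, orientation): joint angles nearest the present ones, or None.
- env.read_state(): the state.
- viewer.read_camera(name): name is "scene" or "top"; returns (picture, depth): 384x512x3 uint8, red, green, blue; 384x512 float32, m along the optical axis (not along the pixel's ray), 0 where there is no reading.
- viewer.camera_info(name): a dict with "mtx" (3x3 intrinsics, pixels), "pose" (4x4, takes a point from camera to world coordinates). Camera axes: x right, y down, z forward; pixel columns grow to the right and rows downward; lengths in m; the calibration is good to about 2 mm. A picture is of the moment at which its call begins. camera_info takes no time and is no camera call.
A pose or a line that the arm cannot do raises env.PlanningError and nothing moves.
- env.close_job(): hands the job in, once; it reports no verdict.
The state is a dict: "time": time; "qpos": joint angles; "joint_velocities": joint speeds; "joint_efforts": joint torques, N m; "tcp_pos": TCP position; "tcp_rot": TCP orientation; "wrist_force": force on the tool from outside, world axes, zero at the start; "ft_torque": the same for the moment, N m; "opening": finger opening in m.
Only numpy, scipy, OpenCV 4.12 (cv2) and the standard library are available. Lean on these libraries where they do the work, as an engineer would, in place of code of your own. Each camera call takes 0.05 s, during which the arm holds its last target.

## Working session

There is one attempt and no reset: what is moved stays moved. The work goes in short steps, each a Python script; the robot and the scene stay as the last script left them, time stands still between calls to the robot, and variables do not carry over. Pictures are saved under pics/ and viewed, and the job is handed in when it is done.

```bash
mkdir -p pics; python3 - <<'E'
from rig import env, viewer
import numpy as np, cv2
for n in ("scene","top"):
    p,d=viewer.read_camera(n); np.savez(f"{n}0.npz",p=p,d=d,K=viewer.camera_info(n)["mtx"],T=viewer.camera_info(n)["pose"])
    cv2.imwrite(f"pics/{n}0.png",cv2.resize(p[:,:,::-1],(800,600),interpolation=cv2.INTER_CUBIC))
    i=viewer.camera_info(n);print(n,np.round(i["mtx"],1).tolist(),np.round(i["pose"],3).tolist(), (d==0).mean())
print(env.read_state(),env.nose_length)
E
```

```text
scene [[466.0, 0.0, 253.7], [0.0, 466.0, 185.5], [0.0, 0.0, 1.0]] [[0.48, -0.494, 0.725, -0.735], [-0.877, -0.249, 0.411, -0.657], [-0.023, -0.833, -0.553, 1.047], [0.0, 0.0, 0.0, 1.0]] 0.0041351318359375
top [[370.1, 0.0, 262.5], [0.0, 370.1, 189.0], [0.0, 0.0, 1.0]] [[0.025, -0.985, 0.171, 0.305], [-1.0, -0.022, 0.02, 0.046], [-0.016, -0.172, -0.985, 1.224], [0.0, 0.0, 0.0, 1.0]] 0.004150390625
{'time': 0.1, 'qpos': array([ 6.89402821e+01,  6.67097407e+00,  8.26315445e+01, -2.44966841e-04,
        9.07554595e+01, -2.16694495e+00]), 'joint_velocities': array([-0.05028939, -0.14594851, -0.0642391 ,  0.04246406, -0.02862118,
       -0.03177117]), 'joint_efforts': array([ 2.43816379e-03, -7.33680296e+01, -6.33786964e+01,  7.79318839e-05,
        5.18946763e-03, -5.51335660e-06]), 'tcp_pos': array([0.21853522, 0.63849504, 0.25264477]), 'tcp_rot': array([[-9.46126185e-01,  3.23797950e-01, -3.59630267e-04],
       [ 3.23798148e-01,  9.46125713e-01, -9.45855222e-04],
       [ 3.39894608e-05, -1.01134601e-03, -9.99999488e-01]]), 'wrist_force': array([-0.65141265, -0.55534077,  0.03757468]), 'ft_torque': array([ 0.01620477, -0.03106613, -0.01381116]), 'opening': 0.08513575627917265} 0.022
```

View pics/scene0.png

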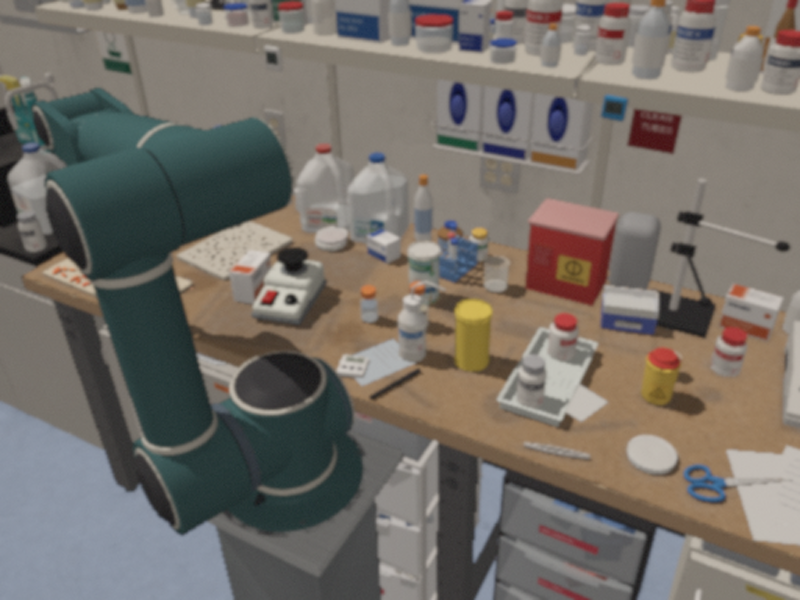

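View pics/top0.png

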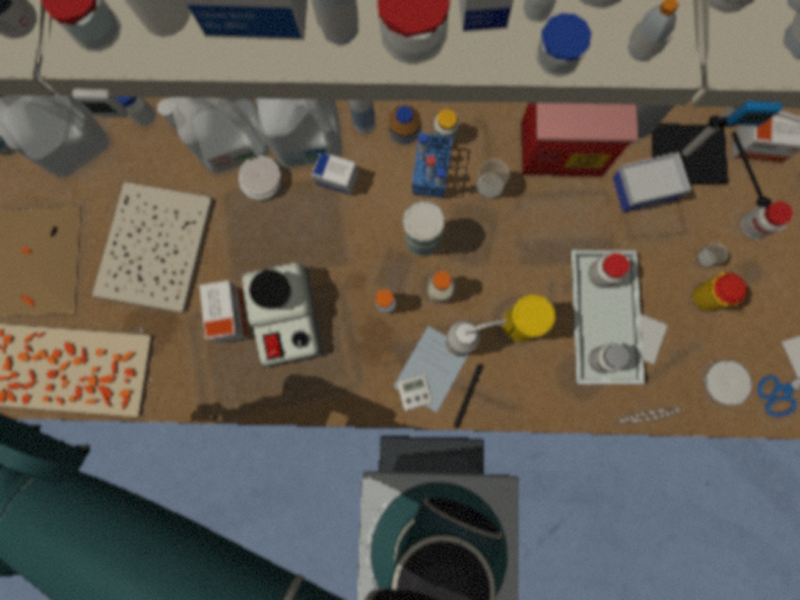

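The top picture shows, in 800x600 pixels:
- mixer at (283,313), rocker at (272,346), platform at (270,288)
- candidates for the bottle: orange caps at (441,282) and (385,298), plus a brown bottle with a blue cap at (404,120) and a yellow cap at (446,122), both at the rear
- wash bottle at (463,337)
- tubs: white and green at (423,225), yellow look-alike at (530,318)
- tray at (608,317), red-capped pot at (613,268), grey-capped pot at (613,356)

By the description the bottle is the larger orange cap, at (441,282). I'll check that in a crop and measure it.

```bash
cat > h.py <<'E'
import numpy as np, cv2
def load(n):
    z=np.load(n); return z["p"],z["d"],z["K"],z["T"]
def cloud(d,K,T):
    v,u=np.mgrid[:d.shape[0],:d.shape[1]]
    P=np.stack([(u-K[0,2])/K[0,0]*d,(v-K[1,2])/K[1,1]*d,d],-1)
    W=P@T[:3,:3].T+T[:3,3]; W[d==0]=np.nan; return W
E
python3 - <<'E'
from h import *
p,d,K,T=load("top0.npz")
W=cloud(d,K,T)
c1=cv2.resize(p[155:245,120:210],(390,390),interpolation=cv2.INTER_CUBIC)
c2=cv2.resize(p[125:240,225:340],(390,390),interpolation=cv2.INTER_CUBIC)
ps,ds,Ks,Ts=load("scene0.npz")
cv2.imwrite("pics/crop1.png",np.hstack([c1,c2])[:,:,::-1])
cv2.imwrite("pics/crop2.png",cv2.resize(ps[145:265,130:290],(800,600),interpolation=cv2.INTER_CUBIC)[:,:,::-1])
hsv=cv2.cvtColor(p,cv2.COLOR_RGB2HSV)
H,S,V=[hsv[...,i].astype(int) for i in range(3)]
def comp(name,m,amin=15):
    n,l,st,ce=cv2.connectedComponentsWithStats(m.astype(np.uint8))
    for i in range(1,n):
        if st[i,4]>=amin:
            q=W[l==i]; print(name,st[i],ce[i].round(1),"med",np.nanmedian(q,0).round(3),"zmax",np.nanpercentile(q[:,2],95).round(3))
roi=np.zeros(p.shape[:2],bool); roi[70:260,120:490]=1
comp("orange",roi&(S>150)&(V>120)&(H>=5)&(H<=16))
comp("red",roi&(S>150)&(V>110)&((H<5)|(H>174)))
comp("black",roi&(V<50))
# tops by height
for n,(u,v) in dict(plat=(173,184),plat2=(175,190),bot=(282,179),low=(246,190),wipes=(271,136),wash=(296,213),red=(393,170),grey=(393,226),trayfloor=(388,203),bench=(215,220),rock=(174,221),dial=(192,217)).items(): print(n,W[v,u].round(3))
E
```

```text
orange [485  80   5   9  37] [487.2  84.2] med [ 0.863 -0.652  0.089] zmax 0.092
orange [277 173  12  12 112] [282.6 178.6] med [0.532 0.007 0.111] zmax 0.114
orange [457 174  13  21  55] [461.1 182.7] med [ 0.539 -0.538  0.1  ] zmax 0.105
orange [240 185  12  11 103] [245.4 190. ] med [0.498 0.124 0.087] zmax 0.091
orange [132 205  16  10 131] [139.6 209.3] med [0.43  0.448 0.09 ] zmax 0.094
red [387 163  16  14 176] [394.3 169.6] med [ 0.57  -0.337  0.099] zmax 0.103
red [458 176  19  18 259] [467.3 184.2] med [ 0.527 -0.552  0.111] zmax 0.115
red [169 214  10  15 103] [173.7 220.9] med [0.399 0.348 0.06 ] zmax 0.064
black [473  73  17   6  88] [481.5  75.5] med [ 0.654 -0.357  0.55 ] zmax 0.562
black [410  75  42  25 529] [428.4  86.7] med [ 0.882 -0.49   0.016] zmax 0.084
black [436  75  32  43 785] [453.5 100.5] med [ 0.829 -0.572  0.015] zmax 0.192
black [469  85  21  47 113] [479.4 109. ] med [ 0.748 -0.567  0.175] zmax 0.188
black [161 173  25  24 464] [172.8 184.8] med [0.504 0.342 0.119] zmax 0.123
black [197 182  14  45 198] [203.2 203.1] med [0.463 0.266 0.001] zmax 0.024
black [208 193   6   9  22] [210.8 197.2] med [ 0.486  0.244 -0.003] zmax 0.002
black [188 213   9   8  47] [192.  216.3] med [0.415 0.289 0.063] zmax 0.068
black [296 234  12  26  67] [302.  246.6] med [ 0.328 -0.062  0.008] zmax 0.012
black [182 245  16  12  50] [189.  249.5] med [ 0.313  0.307 -0.001] zmax 0.002
plat [0.506 0.342 0.121]
plat2 [0.489 0.336 0.116]
bot [0.531 0.01  0.11 ]
low [0.499 0.121 0.086]
wipes [nan nan nan]
wash [ 0.423 -0.031  0.149]
red [ 0.569 -0.333  0.1  ]
grey [ 0.395 -0.323  0.114]
trayfloor [ 0.48  -0.346  0.002]
bench [ 0.41   0.226 -0.003]
rock [0.399 0.348 0.057]
dial [0.412 0.29  0.063]
```

View pics/crop1.png

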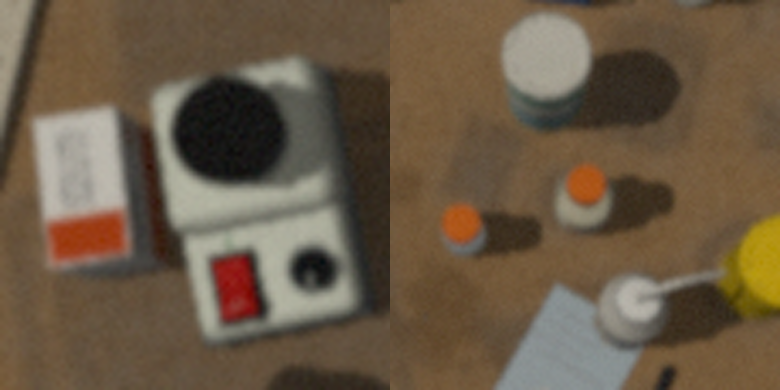

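View pics/crop2.png

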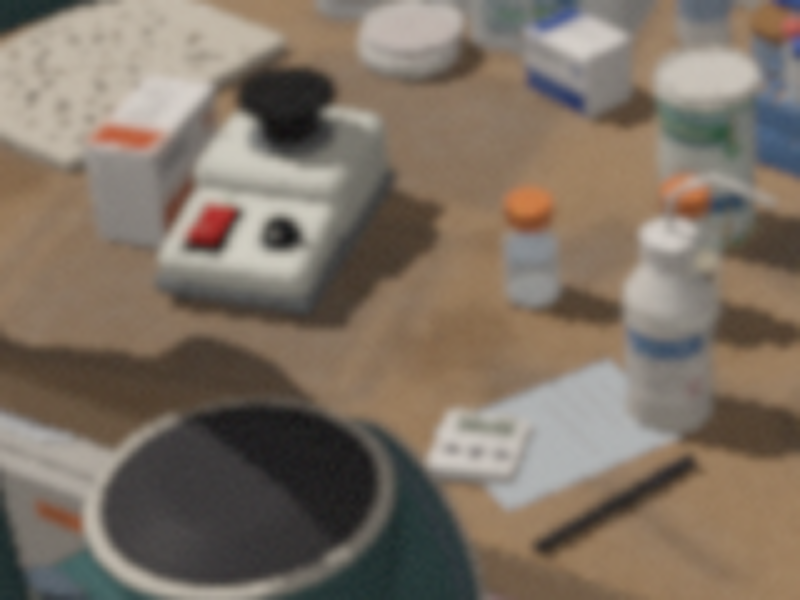

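The crops confirm the choice. The larger bottle, with cream contents, is at right-crop (585,190). The small clear one is at (462,228), the white and green wipes tub at (545,60), and the wash spout points away towards the yellow tub. Next I'll measure precisely by casting rays.

```bash
cat >> h.py <<'E'
def ray(uv,z,K,T):
    uv=np.atleast_2d(np.asarray(uv,float)); d=np.c_[(uv-K[[0,1],[2,2]])/K[[0,1],[0,1]],np.ones(len(uv))]@T[:3,:3].T
    o=T[:3,3]; return (o+d*((z-o[2])/d[:,2])[:,None])[:,:2]
def blob(m,seed,rad=25):
    n,l,st,ce=cv2.connectedComponentsWithStats(m.astype(np.uint8)); 
    k=[i for i in range(1,n) if np.hypot(*(ce[i]-seed))<rad]
    k=max(k,key=lambda i:st[i,4]); return l==k
def topdisc(m,z,r,K,T):
    # mask outline cast on top plane; far side from the camera is true top rim -> fit circle of known r
    c=max(cv2.findContours(m.astype(np.uint8),cv2.RETR_EXTERNAL,cv2.CHAIN_APPROX_NONE)[0],key=len)[:,0]
    P=ray(c,z,K,T); ctr=P.mean(0); a=ctr-T[:2,3]; a/=np.linalg.norm(a)
    Q=P[(P-ctr)@a>-0.2*r]
    from scipy.optimize import least_squares
    s=least_squares(lambda x:np.hypot(*(Q-x[:2]).T)-x[2],[*ctr,r]); 
    s2=least_squares(lambda x:np.hypot(*(Q-x).T)-(r-0.0012),s.x[:2])
    return s2.x.round(4),"freer",s.x.round(4)
E
python3 - <<'E'
from h import *
for n,sd in (("top0.npz",dict(bottle=(282.6,178.6),low=(245,190),plat=(173,185),dial=(192,216),red=(394,170),rock=(174,221))),
        ("scene0.npz",dict(bottle=(267,184),low=(236,187),plat=(187,165),red=(362,207),dial=(186,191),rock=(172,190)))):
    p,d,K,T=load(n); h=cv2.cvtColor(p,cv2.COLOR_RGB2HSV); H,S,V=[h[...,i].astype(int) for i in range(3)]
    org=(S>140)&(V>110)&(H>=5)&(H<=17); blk=(V<52); red=(S>150)&(V>100)&((H<5)|(H>174))
    for k,m,z,r in (("bottle",org,.113,.0185),("low",org,.088,.0145),("plat",blk,.12,.04),("dial",blk,.065,.01),("red",red,.097,.02)):
        try: b=blob(m,np.array(sd[k]),12); print(n,k,b.sum(),topdisc(b,z,r,K,T))
        except Exception as e: print(n,k,e)
    b=blob(red,np.array(sd["rock"]),12); c=np.argwhere(b)[:,::-1]; 
    rr=cv2.minAreaRect(ray(c,.061,K,T).astype(np.float32)*1000); print("rock",rr, ray(c.mean(0),.061,K,T))
p,d,K,T=load("top0.npz"); W=cloud(d,K,T)
# tray: pixels with height>.012 and bright, rim outline
h=cv2.cvtColor(p,cv2.COLOR_RGB2HSV); H,S,V=[h[...,i].astype(int) for i in range(3)]
m=(S<60)&(V>95); m[:155]=0;m[255:]=0;m[:,:355]=0;m[:,418:]=0
cv2.imwrite("pics/traym.png",np.hstack([cv2.resize(p[150:255,350:430],(400,525))[:,:,::-1],cv2.cvtColor(cv2.resize((m*255).astype(np.uint8)[150:255,350:430],(400,525)),cv2.COLOR_GRAY2BGR)]))
E
```

```text
top0.npz bottle 117 (array([0.5328, 0.0081]), 'freer', array([0.5331, 0.0081, 0.017 ]))
top0.npz low 112 (array([0.5022, 0.1259]), 'freer', array([0.4981, 0.1239, 0.0174]))
top0.npz plat 471 (array([0.5021, 0.3409]), 'freer', array([0.505 , 0.345 , 0.0349]))
top0.npz dial 49 (array([0.4166, 0.2938]), 'freer', array([0.4166, 0.2939, 0.0086]))
top0.npz red 176 (array([ 0.5735, -0.342 ]), 'freer', array([ 0.5721, -0.3401,  0.0208]))
rock ((398.8509521484375, 347.17852783203125), (44.206207275390625, 24.20383644104004), 14.155742645263672) [[0.39878944 0.34726987]]
scene0.npz bottle 18 (array([ 0.5086, -0.0164]), 'freer', array([ 0.5185, -0.0088,  0.0075]))
scene0.npz low 56 (array([0.4961, 0.1175]), 'freer', array([0.4955, 0.1171, 0.0141]))
scene0.npz plat 180 (array([0.4922, 0.3347]), 'freer', array([0.4982, 0.3389, 0.0317]))
scene0.npz dial 10 (array([0.4157, 0.2775]), 'freer', array([0.4093, 0.2804, 0.0048]))
scene0.npz red 97 (array([ 0.5752, -0.3403]), 'freer', array([ 0.5744, -0.3406,  0.0196]))
rock ((392.10198974609375, 337.3041687011719), (42.150352478027344, 18.889568328857422), 15.37037467956543) [[0.39303325 0.33764057]]
```

View pics/traym.png

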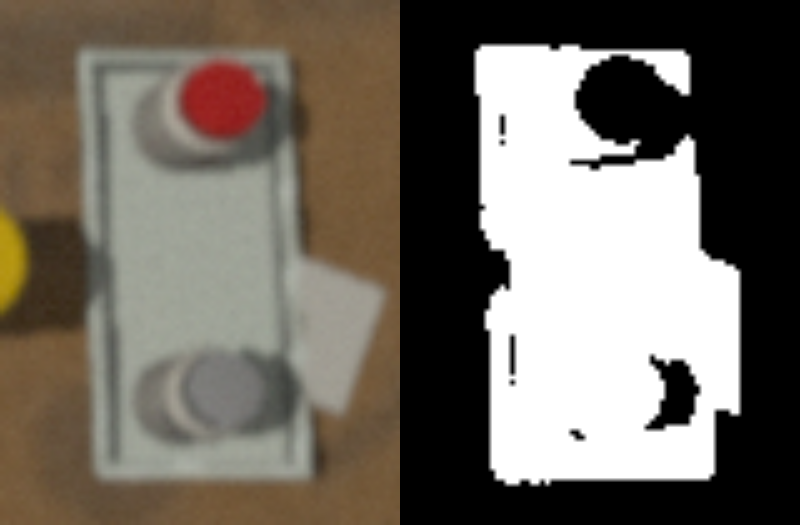

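```bash
python3 - <<'E'
from h import *
from rig import env
p,d,K,T=load("top0.npz"); W=cloud(d,K,T)
c=np.array([(80,50),(288,50),(313,476),(98,478)])/5+[349.6,149.6]
C=ray(c,.025,K,T); print("tray corners",C.round(3).tolist(),"ctr",C.mean(0).round(4),"sides",[np.linalg.norm(C[i]-C[(i+1)%4]).round(3) for i in range(4)])
a=(C[0]+C[1]-C[2]-C[3]); print("tray dir",np.degrees(np.arctan2(a[1],a[0])))
h=cv2.cvtColor(p,cv2.COLOR_RGB2HSV); H,S,V=[h[...,i].astype(int) for i in range(3)]
g=(np.array([(222,390)])/5+[349.6,149.6]); print("grey cap",ray(g,.107,K,T)); g=(np.array([(222,100)])/5+[349.6,149.6]); print("red cap",ray(g,.097,K,T))
print("wipes",ray([(423/1.5625,220/1.5625)],.142,K,T),"wash",ray([(463/1.5625,331/1.5625)],.152,K,T),"yellow",ray([(533/1.5625,315/1.5625)],.142,K,T), W[200,341])
for n,s in (("top0.npz",(173,185)),("scene0.npz",(187,165))):
    p,d,K,T=load(n); V=p.max(2)
    b=blob(V<70,np.array(s),12); cc=np.argwhere(b)[:,::-1]; P=ray(cc,.12,K,T); print("plat centroid",b.sum(),P.mean(0),"ext",np.ptp(P,axis=0))
    el=cv2.minAreaRect(cc.astype(np.float32)); print(el)
    cv2.imwrite("pics/pl_%s.png"%n[:3],cv2.resize(np.hstack([p[s[1]-20:s[1]+40,s[0]-30:s[0]+40],np.repeat((b*255).astype(np.uint8)[s[1]-20:s[1]+40,s[0]-30:s[0]+40,None],3,2)]),None,fx=5,fy=5)[:,:,::-1])
W=cloud(*load("top0.npz")[1:])
q=W[170:202,155:190].reshape(-1,3); q=q[(q[:,2]>.112)&(q[:,2]<.13)]; print("plat depth mean",q.mean(0),len(q),np.ptp(q,axis=0))
q=W[214:229,169:179]; print(q[::3,4].round(3).tolist())
E
```

```text
tray corners [[0.62, -0.269], [0.623, -0.406], [0.344, -0.411], [0.339, -0.274]] ctr [ 0.4816 -0.3401] sides [np.float64(0.137), np.float64(0.279), np.float64(0.136), np.float64(0.281)]
tray dir 0.9556711275450259
grey cap [[ 0.39083819 -0.32751225]]
red cap [[ 0.5711787  -0.33721666]]
wipes [[0.64226563 0.04696831]] wash [[ 0.42631334 -0.03196519]] yellow [[ 0.46075446 -0.16393451]] [ 0.46599579 -0.16428282  0.13865567]
plat centroid 512 [0.50389054 0.34172295] ext [0.07449078 0.08032128]
((173.03451538085938, 185.0862274169922), (26.12998390197754, 23.766468048095703), 23.198591232299805)
plat centroid 226 [0.48616569 0.32716402] ext [0.10241107 0.10387305]
((187.0, 166.5), (18.0, 15.0), 0.0)
plat depth mean [0.50628707 0.34555654 0.11945724] 521 [0.07525469 0.07848539 0.01321827]
[[0.42, 0.35, 0.064], [0.411, 0.35, 0.063], [0.402, 0.35, 0.059], [0.392, 0.35, 0.057], [0.383, 0.35, 0.057]]
```

View pics/pl_top.png

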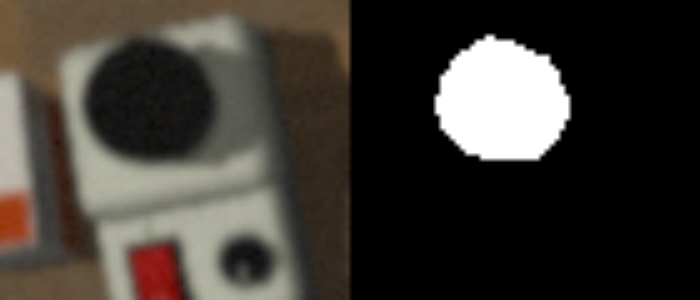

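Measurements check out:
- The platform centre is at (0.504, 0.343), height 0.12, 78 mm across.
- The rocker is 44x24 mm, centred at (0.400, 0.347), with mixer yaw 14.2°.
- The tray measures 0.280x0.137, centred at (0.482, -0.340).
- The bottle is at (0.533, 0.008).

I'll press the rocker with the closed fingers tilted, so that one edge bears on its front half.

```bash
cat >> h.py <<'E'
def snap(viewer,n,name,box=None):
    p,d=viewer.read_camera(n); i=viewer.camera_info(n); np.savez(name+".npz",p=p,d=d,K=i["mtx"],T=i["pose"])
    q=p if box is None else p[box[1]:box[3],box[0]:box[2]]
    f=min(800/q.shape[1],600/q.shape[0]); cv2.imwrite(f"pics/{name}.png",cv2.resize(q,None,fx=f,fy=f,interpolation=cv2.INTER_CUBIC)[:,:,::-1])
E
cat > press.py <<'E'
from h import *
yaw=np.radians(14.2); t=np.radians(35)
u=np.array([np.cos(yaw),np.sin(yaw),0]); k=np.array([0,0,1.])
z=np.sin(t)*u-np.cos(t)*k; xp=np.cos(t)*u+np.sin(t)*k
Rs=[]
for s in (1,-1): y=s*xp; Rs.append(np.c_[np.cross(y,z),y,z])
hinge=np.array([.400,.347,0]); A=hinge-.019*u
E
python3 - <<'E'
from press import *
from rig import env,viewer
for R in Rs:
    for zz in (.16,.087,.075):
        q=env.inverse_kinematics(A+[0,0,zz],R); print(zz,None if q is None else np.round(q,1))
E
```

```text
0.16 [ 48.8 -28.9 126.3 -23.4  55.   43.5]
0.087 [ 48.8 -24.6 130.6 -26.4  47.2  48.1]
0.075 [ 48.8 -23.7 131.2 -27.   45.8  49. ]
0.16 [  48.8  -28.9  126.3  -23.4   55.  -136.5]
0.087 [  48.8  -24.6  130.6  -26.4   47.2 -131.9]
0.075 [  48.8  -23.7  131.2  -27.    45.8 -131. ]
```

```bash
python3 - <<'E'
from press import *
from rig import env,viewer
env.set_gripper(0.0,40)
s=env.read_state(); print(s["time"],s["opening"])
env.reach(A+[0,0,.16],Rs[0])
env.servo_line(A+[0,0,.100],max_speed=.08)
s=env.read_state(); print(s["time"],s["tcp_pos"].round(4),s["wrist_force"].round(2))
snap(viewer,"scene","pr1",(130,145,290,265)); snap(viewer,"top","pr1t",(130,150,230,250))
E
```

```text
0.8667 9.954290151682922e-05
3.0833 [0.3818 0.3425 0.1005] [-1.19 -0.38  0.18]
```

View pics/pr1.png

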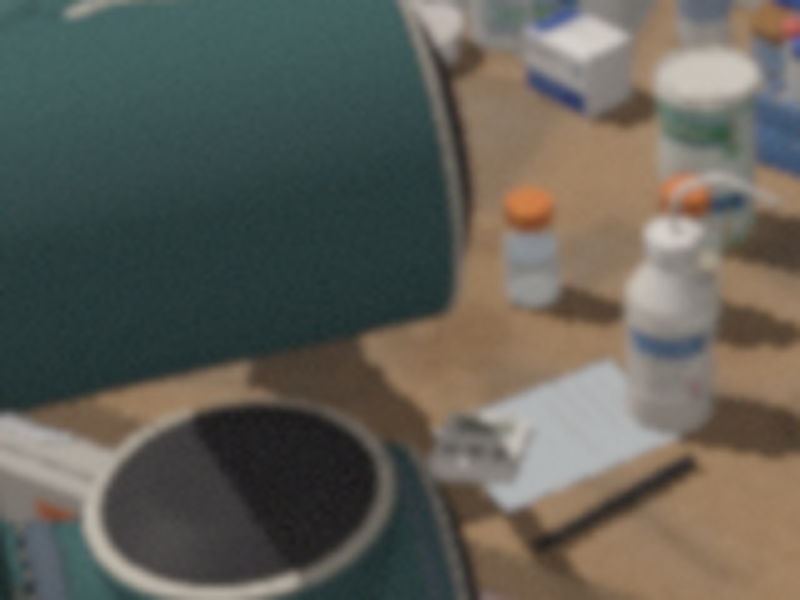

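View pics/pr1t.png

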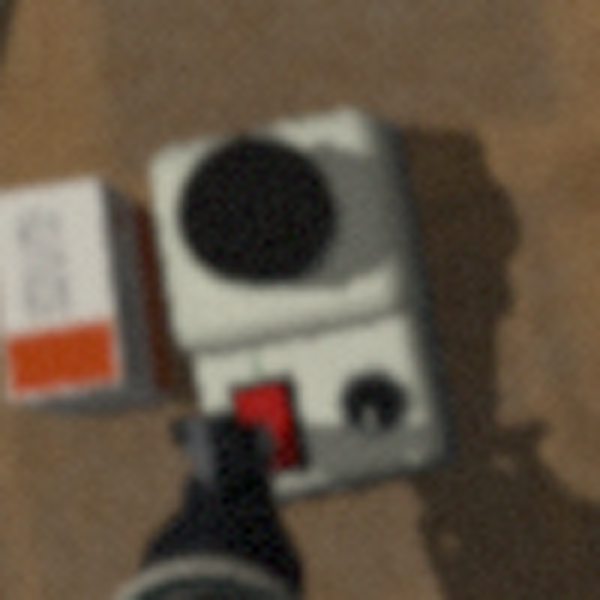

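```bash
python3 - <<'E'
from press import *
p,d,K,T=load("pr1t.npz")
R=Rs[0]; tcp=np.array([.3818,.3425,.1005])
def px(P):
    c=T[:3,:3].T@(P-T[:3,3]); uv=K@c; return uv[:2]/uv[2]
img=cv2.resize(p[190:240,140:200],None,fx=12,fy=12,interpolation=cv2.INTER_CUBIC)[:,:,::-1].copy()
def dot(P,c): 
    q=((px(P)-[140,190]+.5)*12).astype(int); cv2.circle(img,tuple(int(v) for v in q),4,c,-1)
dot(tcp,(0,255,255)); tip=tcp+.022*R[:,2]; dot(tip,(255,0,255))
for sy in(-1,1):
  for sx in (-1,1): dot(tip+sy*.0145*R[:,1]+sx*.011*R[:,0],(255,128,0))
dot(tcp*[1,1,0]+[0,0,.06],(0,255,0)); dot(hinge+[0,0,.06],(255,255,255))
cv2.imwrite("pics/proj.png",img)
W=cloud(d,K,T); print(W[214:234:2,162:182:2,2].round(3))
E
```

```text
[[-0.003  0.053  0.057  0.057  0.057  0.063  0.063  0.06   0.056  0.054]
 [-0.     0.053  0.055  0.055  0.06   0.061  0.061  0.059  0.049  0.051]
 [-0.006  0.19   0.19   0.174  0.06   0.059  0.057  0.059  0.05   0.05 ]
 [ 0.188  0.195  0.192  0.175  0.154  0.108  0.089  0.06   0.056  0.047]
 [ 0.192  0.19   0.182  0.176  0.156  0.14   0.099  0.059  0.059  0.048]
 [ 0.19   0.19   0.175  0.147  0.14   0.124  0.107  0.062  0.056  0.055]
 [ 0.191  0.191  0.134  0.13   0.134  0.138  0.123  0.065  0.066  0.048]
 [ 0.189  0.193  0.197  0.187  0.16   0.154  0.11   0.047  0.047  0.043]
 [ 0.194  0.194  0.201  0.189  0.166  0.165  0.148  0.044  0.043  0.039]
 [ 0.202  0.204  0.207  0.194  0.175  0.177  0.152  0.025  0.016  0.016]]
```

View pics/proj.png

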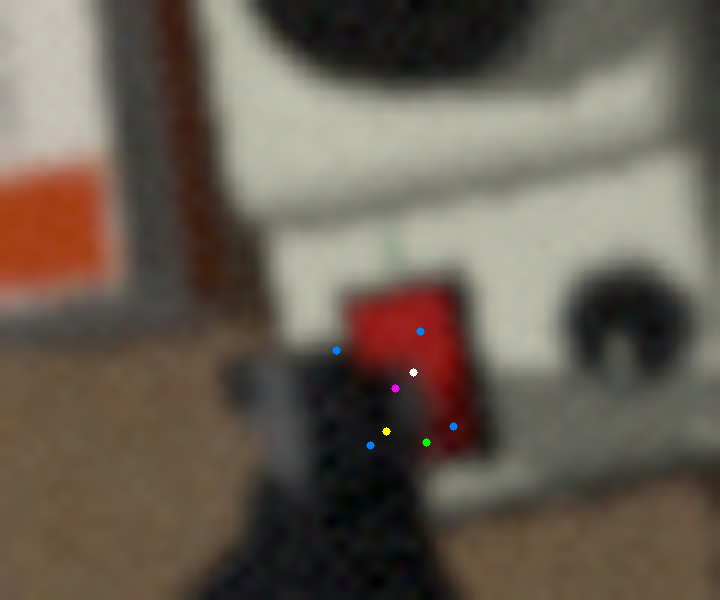

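The top view shows the tip (magenta, (395,388)) over the rocker's front half. The push line (green, (426,442)) is on the rocker's centreline. I'll press now in small steps, watching the force.

```bash
python3 - <<'E'
from press import *
from rig import env,viewer
B=A-.002*u
env.servo_line(B+[0,0,.092],max_speed=.05)
f0=env.read_state()["wrist_force"]; hit=None
for zz in np.arange(.090,.0685,-.001):
    env.servo_line(B+[0,0,zz],max_speed=.02)
    s=env.read_state(); f=s["wrist_force"]-f0
    print(round(s["time"],2),round(zz,4),s["tcp_pos"].round(4),f.round(1))
    if f[2]>14 or abs(f[0])>14: break
snap(viewer,"top","pr2t",(130,150,230,250))
E
```

```text
3.75 0.09 [0.3796 0.3418 0.0899] [-0.5 -0.6 -0.4]
4.0 0.089 [0.3796 0.3418 0.089 ] [-0.8  1.2 -0.7]
4.25 0.088 [0.3796 0.3418 0.0879] [-0.8  0.9 -0.4]
4.5 0.087 [0.3796 0.3418 0.0869] [-0.8  0.8 -1.7]
4.75 0.086 [0.3796 0.3418 0.0859] [-0.   1.  -0.8]
5.0 0.085 [0.3796 0.3418 0.0849] [-0.6  0.6 -1.1]
5.25 0.084 [0.3796 0.3418 0.0839] [-0.3  0.3 -0.7]
5.5 0.083 [0.3796 0.3419 0.083 ] [ 0.   1.7 -0.4]
5.75 0.082 [0.3797 0.3419 0.0821] [-1.9  0.4  2.5]
6.0 0.081 [0.3796 0.3419 0.0811] [-2.6  1.   3.1]
6.25 0.08 [0.3796 0.3419 0.0799] [-1.7  2.4  2.7]
6.5 0.079 [0.3796 0.3418 0.0789] [-2.   1.7  2.3]
6.75 0.078 [0.3797 0.3419 0.0783] [-6.3 -0.8  8.3]
7.0 0.077 [0.3798 0.3421 0.078 ] [-13.3  -6.1  15.7]
```

View pics/pr2t.png

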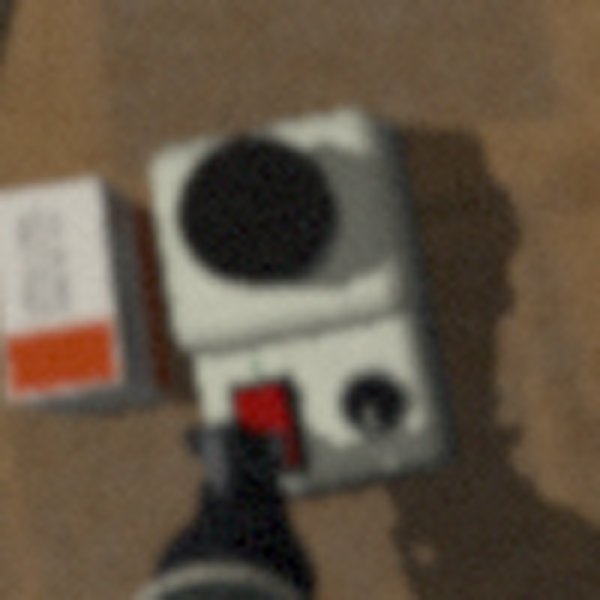

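A force of 3 N over 4 mm, then a hard stop: that fits full rocker travel at about 12.5 mm lever. I'll back off, check, and move towards the bottle.

```bash
python3 - <<'E'
from press import *
from rig import env,viewer
B=A-.002*u
env.servo_line(B+[0,0,.17]-.03*u,max_speed=.15)
# clear of the mixer: over the bottle, high
R=np.c_[[-1,0,0],[0,1,0],[0,0,-1]].astype(float)
best=None
for s in (1,-1):
    Rr=R@np.diag([s,s,1]); 
    for nm,P in dict(bot=(.533,.008,.25),plat=(.504,.343,.25),tray=(.482,-.34,.3)).items():
        q=env.inverse_kinematics(np.array(P),Rr); print(s,nm,None if q is None else np.round(q,1))
env.reach(np.array([.50,.06,.30]),R)
s=env.read_state(); print(s["time"],s["tcp_pos"])
snap(viewer,"top","pr3t",(155,195,205,235)); snap(viewer,"scene","pr3s",(145,145,225,205))
W=cloud(*load("pr3t.npz")[1:]); W0=cloud(*load("top0.npz")[1:])
print((W[214:229:2,171:177]-W0[214:229:2,171:177])[...,2].mean(1).round(4))
E
```

```text
1 bot [ -1.9 -11.2 100.2  -0.   91.  -91.9]
1 plat [ 31.8  -1.4  91.2  -0.   90.2 -58.2]
1 tray [ -37.7   -4.5   89.6   -0.    94.9 -127.7]
-1 bot [ -1.9 -11.2 100.2  -0.   91.   88.1]
-1 plat [ 31.8  -1.4  91.2  -0.   90.2 121.8]
-1 tray [-37.7  -4.5  89.6  -0.   94.9  52.3]
9.825 [0.49990542 0.06028153 0.29959819]
[ 0.0036  0.0048     nan  0.002  -0.0012 -0.005  -0.0044  0.001 ]
```

View pics/pr3t.png

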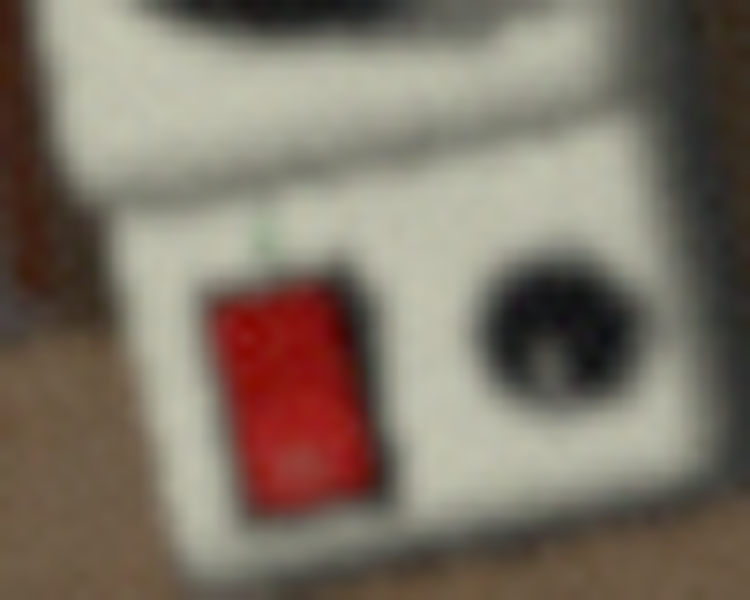

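View pics/pr3s.png

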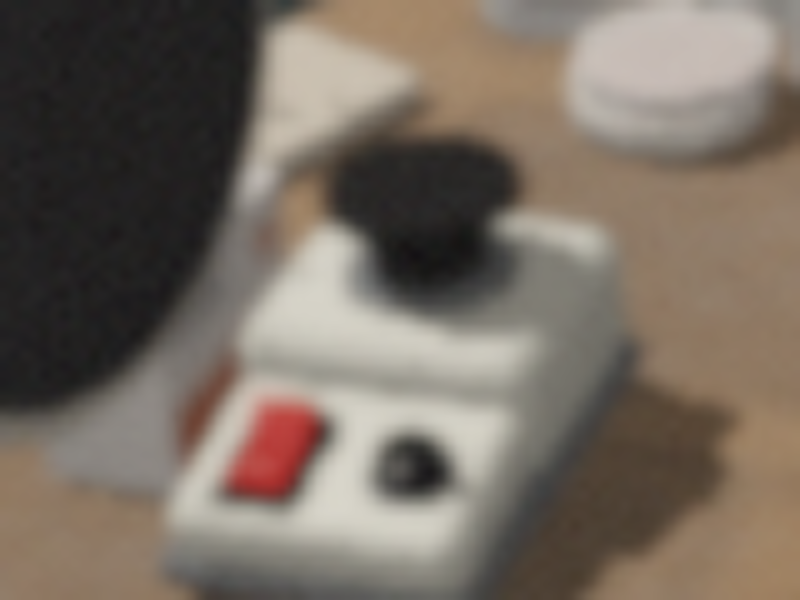

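The rocker now slopes down to the front. Before moving on I'll fit its angle from a few averaged depth frames.

```bash
python3 - <<'E'
from press import *
from rig import env,viewer
K,T=load("top0.npz")[2:]
D=[viewer.read_camera("top") for _ in range(6)]
def fit(frames):
    out=[]
    P=[]
    for p,d in frames:
        h=cv2.cvtColor(p,cv2.COLOR_RGB2HSV).astype(int); m=(h[...,1]>150)&(h[...,2]>100)&((h[...,0]<6)|(h[...,0]>173))
        b=blob(m,np.array((174,221)),12); b=cv2.erode(b.astype(np.uint8),np.ones((2,2)))>0
        P.append(cloud(d,K,T)[b])
    P=np.vstack(P); P=P[np.isfinite(P[:,2])]; s=(P-hinge)@u; ok=abs(s)<.02
    c=np.polyfit(s[ok],P[ok,2],1); return np.arctan(c[0]),c[1],len(P)
print(fit(D),fit([load("top0.npz")[:2]]),env.read_state()["time"])
E
```

```text
(np.float64(0.29335732118209296), np.float64(0.06000949627550098), 484) (np.float64(-0.029534480291400628), np.float64(0.06012995174247795), 83) 10.225
```

The angle changed by about 0.32 rad from depth, which agrees with the hard stop at 0.34, so touch mode is set. Now the bottle grasp.

```bash
cat > g.py <<'E'
from h import *
R=np.c_[[-1,0,0],[0,1,0],[0,0,-1]].astype(float)
BX,BY=.533,.008
E
python3 - <<'E'
from g import *
from rig import env,viewer
env.set_gripper(.085,60)
env.reach(np.array([BX,BY,.20]),R)
f0=env.read_state()["wrist_force"]
env.servo_line(np.array([BX,BY,.10]),max_speed=.12)
env.servo_line(np.array([BX,BY,.068]),max_speed=.05)
s=env.read_state(); print(s["time"],s["tcp_pos"].round(4),(s["wrist_force"]-f0).round(2))
env.set_gripper(.0,60)
s=env.read_state(); print(s["time"],s["opening"],(s["wrist_force"]-f0).round(2),s["ft_torque"].round(2))
snap(viewer,"top","gr1",(230,130,340,215))
E
```

```text
13.325 [0.5331 0.008  0.0682] [-1.33 -0.02 -0.86]
13.7333 0.05371048544194196 [-1.99 -0.5   5.82] [-0.06  0.29  0.01]
```

View pics/gr1.png

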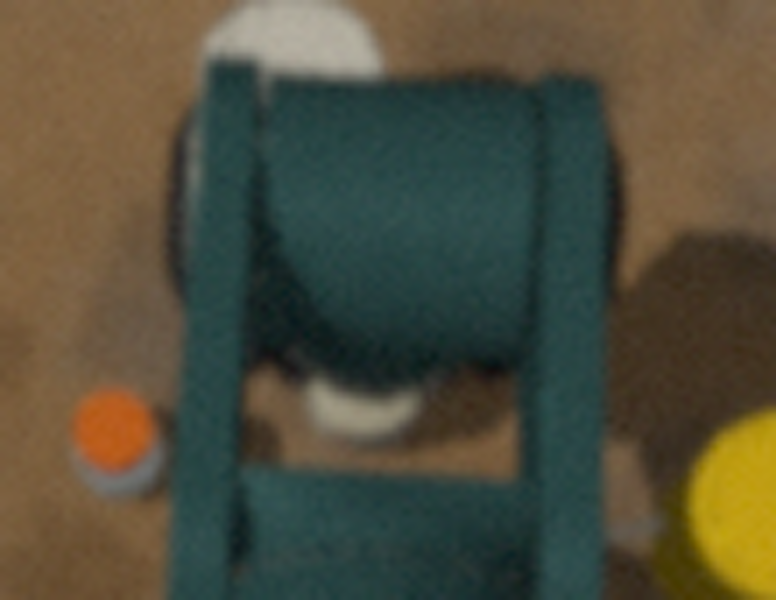

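Opening is 53.7 mm with a 6 N upward force on the tool, so the pads probably bear partly on the shoulder. I'll regrip 4 mm lower, which keeps the body 2 mm clear of the cap.

```bash
python3 - <<'E'
from g import *
from rig import env,viewer
env.set_gripper(.075)
s=env.read_state(); f0=s["wrist_force"]; print(f0)
env.servo_line(np.array([BX,BY,.064]),max_speed=.03)
s=env.read_state(); print(s["tcp_pos"].round(4),(s["wrist_force"]-f0).round(2))
env.set_gripper(.0,60); env.wait(.1)
s=env.read_state(); print(s["time"],s["opening"],(s["wrist_force"]-f0).round(2),s["ft_torque"].round(2))
E
```

```text
[-0.20539047  0.31029696 -0.10956795]
[0.5328 0.008  0.0636] [0.36 0.31 0.67]
14.8417 0.054079383582926584 [ 0.99 -1.21  6.35] [-0.15 -0.07  0.01]
```

Nearly the same, so it's pad compression rather than the shoulder. The upward force comes from the pads swinging forward against the bench-supported bottle. I'll lift a little and check.

```bash
python3 - <<'E'
from g import *
from rig import env,viewer
env.set_gripper(.0,80)
env.servo_line(np.array([BX,BY,.12]),max_speed=.06); 
s=env.read_state(); print(s["time"],s["tcp_pos"].round(4),s["opening"],s["wrist_force"].round(2),s["ft_torque"].round(2))
env.servo_line(np.array([BX,BY,.26]),max_speed=.2)
s=env.read_state(); print(s["time"],s["opening"],s["wrist_force"].round(2),s["ft_torque"].round(2))
snap(viewer,"scene","li1",(180,90,340,210)); snap(viewer,"top","li1t")
E
```

```text
16.1417 [0.5328 0.008  0.1195] 0.05343819475169959 [-1.13  0.26 -1.84] [-0.08 -0.02 -0.02]
16.9917 0.05354292673108435 [-0.61  0.19 -2.49] [ 0.06 -0.03 -0.02]
```

View pics/li1.png

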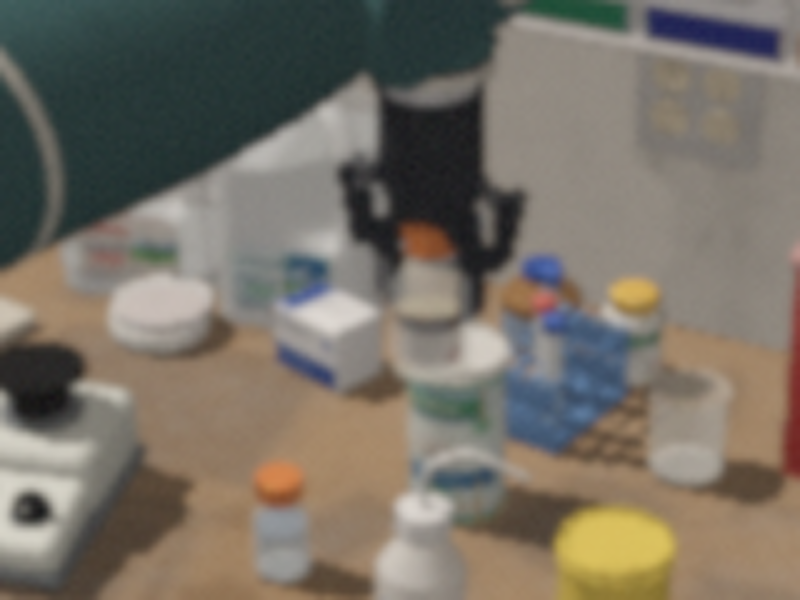

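The picture shows the bottle upright in the gripper (cap at (425,240), base at about (430,365)), clear of the wipes, and its weight reads 2.3 N. On to the platform.

```bash
python3 - <<'E'
from g import *
from rig import env,viewer
P=np.array([.504,.343,0])
env.set_gripper(.0,110)
env.servo_line(P+[0,0,.26],max_speed=.25)
env.servo_line(P+[0,0,.195],max_speed=.12)
env.wait(.1); s=env.read_state(); f0=s["wrist_force"]; print(s["time"],s["tcp_pos"].round(4),s["opening"],f0.round(2))
snap(viewer,"scene","pf1",(140,100,240,175))
for zz in np.arange(.189,.166,-.001):
    env.servo_line(P+[0,0,zz],max_speed=.025)
    s=env.read_state(); f=s["wrist_force"]-f0
    print(round(s["time"],2),round(zz,4),s["tcp_pos"][2].round(4),f.round(1),s["ft_torque"].round(2))
    if f[2]>22 or np.abs(f[:2]).max()>12: break
E
```

```text
19.5917 [0.5043 0.3432 0.1962] 0.05258534793879839 [-0.23 -0.37 -1.94]
20.03 0.189 0.1887 [0.2 1.6 0. ] [0.06 0.01 0.  ]
20.28 0.188 0.188 [ 0.3 -0.2  0.7] [-0.    0.01  0.02]
20.53 0.187 0.1869 [0.6 1.  0.2] [ 0.01  0.01 -0.04]
20.78 0.186 0.1859 [-0.1  1.2 -0.3] [-0.04 -0.04 -0.  ]
21.03 0.185 0.1853 [ 0.8 -0.3  3.1] [-0.07  0.01  0.  ]
21.28 0.184 0.1842 [0.1 0.7 4.5] [0.02 0.04 0.02]
21.53 0.183 0.1832 [0.3 0.4 6.6] [ 0.07 -0.03  0.05]
21.78 0.182 0.1821 [0.  0.4 6. ] [ 0.13 -0.04  0.07]
22.03 0.181 0.1812 [ 0.2 -0.6  7.5] [-0.01 -0.01  0.03]
22.28 0.18 0.1803 [-0.  -0.2  7.8] [ 0.04  0.03 -0.  ]
22.53 0.179 0.1794 [-0.6 -0.9  9.4] [ 0.    0.09 -0.  ]
22.78 0.178 0.1785 [-0.4 -0.1 10. ] [-0.03  0.11  0.05]
23.03 0.177 0.1776 [-1.  -0.7 10.6] [-0.07  0.2  -0.01]
23.28 0.176 0.1773 [-1.6 -2.4 15.6] [-0.29  0.44  0.01]
23.53 0.175 0.1773 [-3.8 -3.9 23.8] [-0.66  0.83  0.05]
```

View pics/pf1.png

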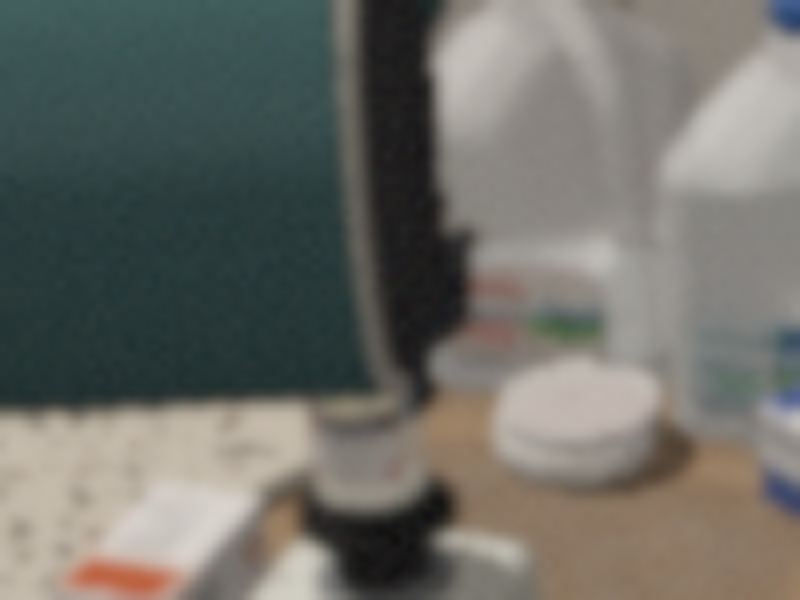

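The bottle is centred on the platform: its base is at (368,500), with the black rim showing about evenly on both sides at (310..450). The platform moved 8 mm, from first contact at TCP height 0.1853 to a hard stop at 0.1773 with 24 N. I'll hold, then lift.

```bash
python3 - <<'E'
from g import *
from rig import env,viewer
P=np.array([.504,.343,0])
for _ in range(3):
    env.wait(.85); s=env.read_state(); print(s["time"],s["tcp_pos"].round(4),s["wrist_force"].round(1))
env.servo_line(P+[0,0,.20],max_speed=.05)
env.servo_line(P+[0,0,.31],max_speed=.2)
env.servo_line(np.array([.53,.10,.31]),max_speed=.25)
s=env.read_state(); print(s["time"],s["opening"],s["wrist_force"].round(2))
snap(viewer,"scene","tr1",(140,60,300,200)); snap(viewer,"top","tr1t",(150,150,260,240))
E
```

```text
24.3833 [0.5044 0.3431 0.1773] [-4.6 -3.8 21.4]
25.2333 [0.5044 0.3431 0.1773] [-4.7 -4.  21.7]
26.0833 [0.5044 0.3431 0.1773] [-4.7 -4.8 21.5]
28.5583 0.05259581729361812 [-0.99  0.49 -1.67]
```

View pics/tr1.png

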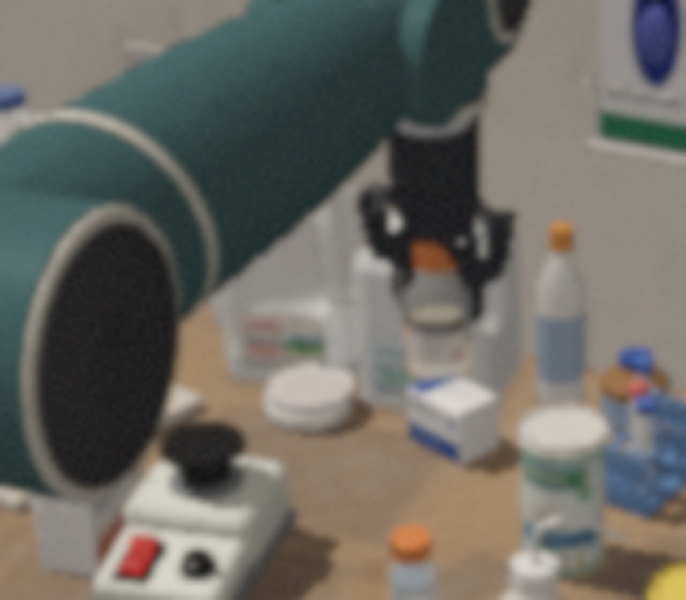

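View pics/tr1t.png

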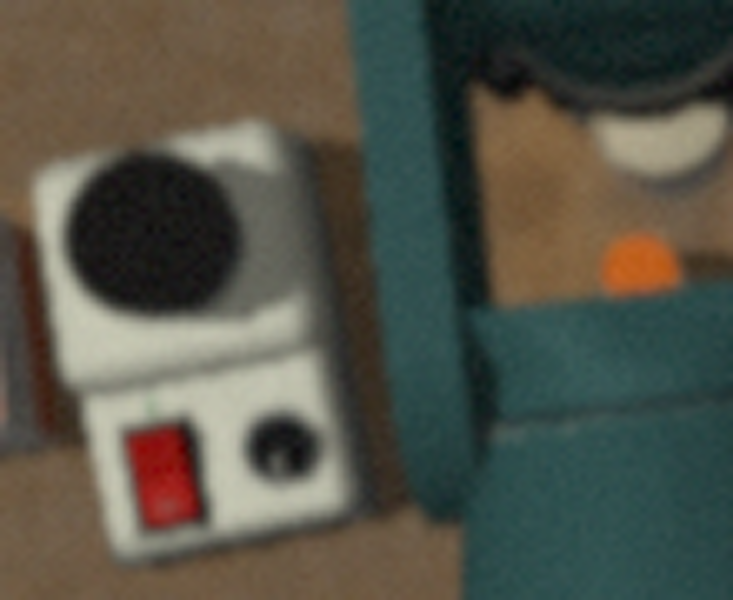

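The bottle is still upright in the grip (cap (435,255)), the platform is back up at (200,440), and the rocker's front end is down. The gap between the pots is 0.122 m and its middle is (0.481, -0.338), so I'll place it there.

```bash
python3 - <<'E'
from g import *
from rig import env,viewer
P=np.array([.481,-.338,0])
env.servo_line(np.array([.53,-.10,.31]),max_speed=.25)
env.servo_line(P+[0,0,.31],max_speed=.25)
env.servo_line(P+[0,0,.17],max_speed=.15)
env.wait(.1); s=env.read_state(); print(s["time"],s["tcp_pos"].round(4),s["wrist_force"].round(2))
snap(viewer,"scene","pl1",(290,130,410,275)); snap(viewer,"top","pl1t",(330,130,450,260))
E
```

```text
31.9167 [ 0.4813 -0.3382  0.1712] [ 0.29  0.72 -0.94]
```

View pics/pl1.png

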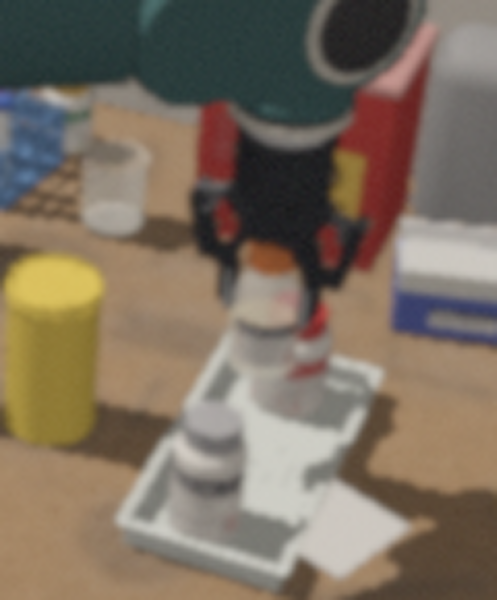

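View pics/pl1t.png

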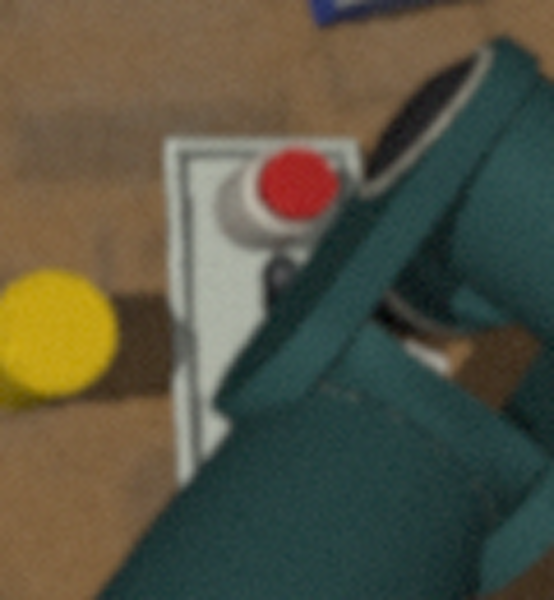

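The bottle is upright over the gap: base at (265,360), grey pot at (210,470), red pot at (300,370), with no contact. Lowering it now.

```bash
python3 - <<'E'
from g import *
from rig import env,viewer
P=np.array([.481,-.338,0])
env.servo_line(P+[0,0,.080],max_speed=.08)
env.wait(.1); f0=env.read_state()["wrist_force"]
for zz in np.arange(.076,.060,-.001):
    env.servo_line(P+[0,0,zz],max_speed=.025)
    s=env.read_state(); f=s["wrist_force"]-f0
    print(round(s["time"],2),round(zz,4),s["tcp_pos"][2].round(4),f.round(1))
    if f[2]>3.5: break
env.set_gripper(.07); env.set_gripper(.085); env.wait(.2)
z=env.read_state()["tcp_pos"][2]
env.servo_line(P+[0,0,z+.02],max_speed=.04)
env.servo_line(P+[0,0,.25],max_speed=.12)
env.reach(np.array([.45,.0,.40]),R)
s=env.read_state(); print(s["time"],s["tcp_pos"].round(3),s["wrist_force"].round(2))
snap(viewer,"scene","fin_s",(290,150,410,275)); snap(viewer,"top","fin_t")
E
```

```text
33.7 0.076 0.0757 [ 0.4  0.2 -1.8]
33.95 0.075 0.075 [ 1.5 -0.  -2. ]
34.2 0.074 0.0739 [ 1.2 -0.2 -0.9]
34.45 0.073 0.0729 [ 0.8 -0.1 -1.7]
34.7 0.072 0.0719 [ 0.3  0.  -0.3]
34.95 0.071 0.0709 [ 0.3 -0.1 -1.4]
35.2 0.07 0.0699 [ 1.2 -0.6 -0.2]
35.45 0.069 0.069 [ 0.6  0.5 -0.7]
35.7 0.068 0.0689 [-0.9  1.8  8.2]
40.05 [ 0.45  -0.001  0.399] [0.13 0.24 0.66]
```

View pics/fin_s.png

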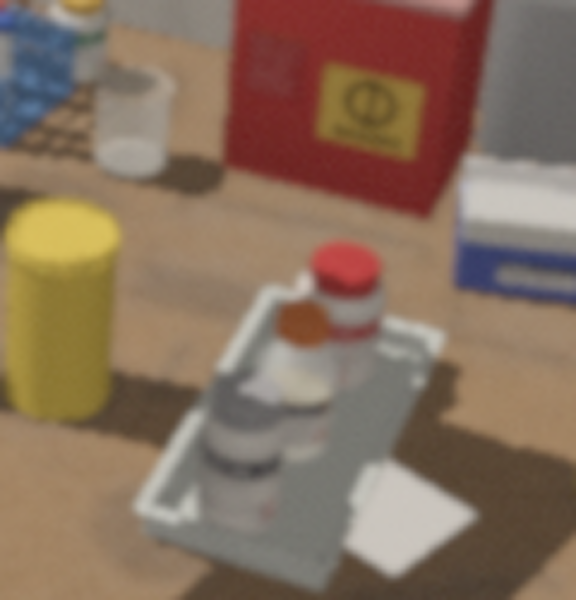

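View pics/fin_t.png

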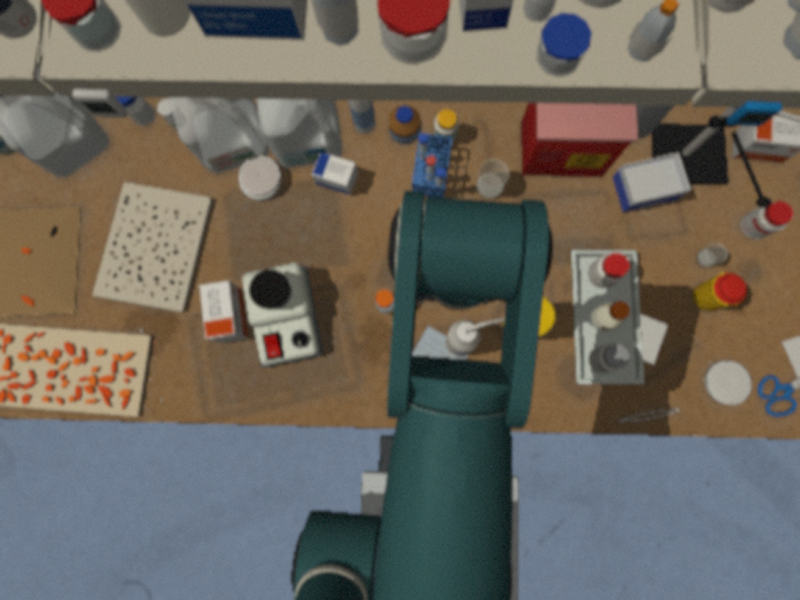

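```bash
python3 - <<'E'
from press import *
p,d,K,T=load("fin_t.npz")
h=cv2.cvtColor(p,cv2.COLOR_RGB2HSV).astype(int)
sub=(h[...,1]>130)&(h[...,2]>60)&(h[...,0]>=3)&(h[...,0]<=18); sub[:185]=0; sub[215:]=0; sub[:,:380]=0; sub[:,:][:,412:]=0
b=blob(sub,np.array((397,198)),12); print("cap",b.sum(),topdisc(b,.117,.0185,K,T)); W=cloud(d,K,T); print(np.nanmedian(W[b],0))
red=(h[...,1]>150)&(h[...,2]>100)&((h[...,0]<5)|(h[...,0]>174)); print("redpot",topdisc(blob(red,np.array((394,170)),8),.097,.02,K,T))
b=cv2.erode(blob(red,np.array((174,221)),12).astype(np.uint8),np.ones((2,2)))>0; P=W[b]; P=P[np.isfinite(P[:,2])]; print("rocker",np.polyfit((P-hinge)@u,P[:,2],1))
p0=load("top0.npz")[0]
cv2.imwrite("pics/cmp.png",cv2.resize(np.hstack([p0[150:250,355:425],p[150:250,355:425]]),None,fx=5,fy=5,interpolation=cv2.INTER_CUBIC)[:,:,::-1])
E
```

```text
cap 103 (array([ 0.478 , -0.3329]), 'freer', array([ 0.479 , -0.3352,  0.0154]))
[ 0.47947215 -0.3344721   0.11506996]
redpot (array([ 0.5736, -0.3417]), 'freer', array([ 0.5722, -0.3396,  0.0209]))
rocker [0.34967698 0.05987625]
```

View pics/cmp.png

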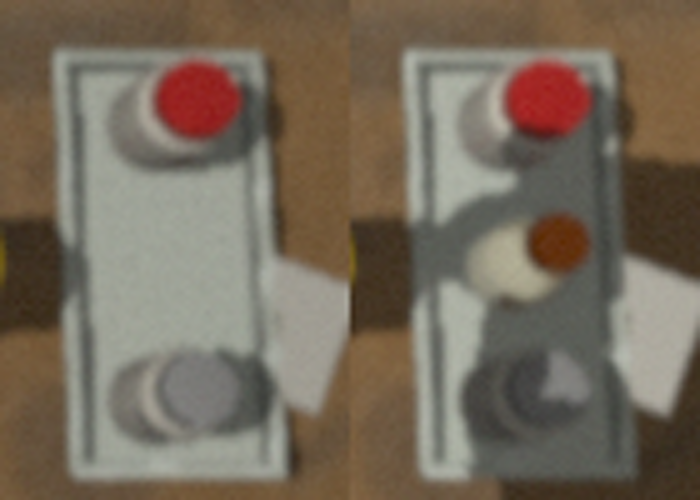

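The comparison shows the bottle upright mid-gap (cap at (557,243), height 0.115, position (0.479, -0.335)), with both pots where they were. The rocker still slopes down to the front. Handing in.

```bash
python3 - <<'E'
from rig import env
print(env.read_state()["time"]); print(env.close_job())
E
```

```text
40.15
the job is handed in; nothing more can be done
None
```

I did the job in the order asked and handed it in at about 40 s of the 72 s allowed; the hand-in reported no verdict.

- **Rocker:** I pressed its front end down until it hit a hard stop at about 16 N. Depth then showed it turned by about 0.32 rad against the nominal 0.34. The last look at the end of the job still showed the front end down.
- **Platform:** I pressed the larger orange-capped bottle upright on the middle of the platform. It moved 8 mm to its stop, and I held it there with about 22–24 N for more than 2.5 s.
- **Placing:** The bottle stands upright in the tray gap at about (0.479, -0.335), 2 to 3 mm from where I aimed. Its cap is at the right height. Both pots look unmoved, and the arm is clear with nothing in the gripper.

**Checks that disagreed or are incomplete:**
- The gripper read 53–54 mm on the 56 mm bottle. I regripped 4 mm lower and it read the same, so I took it as pad compression; the bottle did not slip.
- Finding the platform from the scene camera gave a centre about 2 cm off because its stem was in the mask, so I used the top camera.
- In the last top view the arm covered the wipes tub, and I did not look there again. An earlier picture, taken on the way to the tray, showed it still standing in place.

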